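# Fit the new heel that matches the worn sample

## Task

The worn heel lying on the paper ticket is the sample: find the new heel with the same outline in the bins and set it down gently, without dropping it, on the upturned shoe, rubber side up. It should lie flat and centred on the bare heel patch, square with the shoe and with its front edge towards the toe (the plain rectangle may face either way). Leave the other new heels in their places, and do not disturb the worn heels, bottle, tin or hammer.

Things in the scene. Friction and masses are not known exactly. Their poses are not given: they have to be found in the camera images.
- round_heel_mid (a point): centre (half-way up) of a new heel block, round-backed: a D from above, straight front (+x), half-round back (-x) of radius 31 mm. Overall 72 mm long (x) by 62 mm wide (y) by 40 mm high, wood with a 6 mm black rubber layer on top, about 0.12 kg. Lies flat in one of the three bins, rubber up. Sides (y = +-31 mm) flat from 5 mm behind the centre to the front. x points to its front, z up
- square_heel_mid (a point): centre (half-way up) of a new heel block, square-backed: a plain rectangle seen from above, so it looks the same when turned half round. Overall 72 mm long (x) by 62 mm wide (y) by 40 mm high, wood with a 6 mm black rubber layer on top, about 0.12 kg. Lies flat in one of the three bins, rubber up. Sides (y = +-31 mm) flat from 5 mm behind the centre to the front. x points to its front, z up
- notched_heel_mid (a point): centre (half-way up) of a new heel block, a U from above: a rectangle with a slot 26 mm wide, 42 mm deep in the middle of its front (+x). Overall 72 mm long (x) by 62 mm wide (y) by 40 mm high, wood with a 6 mm black rubber layer on top, about 0.12 kg. Lies flat in one of the three bins, rubber up. Sides (y = +-31 mm) flat from 5 mm behind the centre to the front. x points to its front, z up
- round_worn_mid (a point): centre (half-way up) of an old worn heel with the same outline as the new round one (72 by 62 mm, same frame) but only 18 mm high. It lies flat on the table, either on the ticket (then it is the sample) or in the waste tray
- square_worn_mid (a point): centre (half-way up) of an old worn heel with the same outline as the new square one (72 by 62 mm, same frame) but only 18 mm high. It lies flat on the table, either on the ticket (then it is the sample) or in the waste tray
- notched_worn_mid (a point): centre (half-way up) of an old worn heel with the same outline as the new notched one (72 by 62 mm, same frame) but only 18 mm high. It lies flat on the table, either on the ticket (then it is the sample) or in the waste tray
- ticket_mid (a point): centre of the white paper repair ticket, 120 by 120 mm, flat on the table beyond the bins (on the side away from the robot). The worn heel lying on it, within 60 mm of this point, is the sample
- bins: fixed grey tray with three square bins in a row along its y, overall 160 (x) by 472 (y) by 30 mm high, walls and floor 4 mm; origin under its centre; bin centres at y = -156, 0 and +156 mm, each about 152 by 152 mm inside
- waste: fixed low steel tray, 260 (x) by 140 (y) by 25 mm high, to the right of the shoe, holding the two worn heels that do not matter; origin under its centre
- seat (a point): centre of the heel seat of a shoe fixed upside down on a steel stand: the bare tan rectangle, 72 (x) by 62 (y) mm, on the level dark sole at the shoe's heel end. The point lies on the sole's surface, 100 mm above the table; x points to the shoe's toe, z up. The sole is 270 mm long, 74 mm wide at the heel and 94 mm at its widest; its back edge is 45 mm behind this point
- waist (a point): middle of the upturned sole, 90 mm from the seat's centre towards the toe (along the seat's x), on the sole's surface; the toe's tip is 229 mm from the seat's centre
- bottle: bystander: upright bottle, 64 mm across, 190 mm high, beyond the bins and the shoe; origin at its foot
- tin: bystander: low round steel tin, 80 mm across, 30 mm high, between the robot and the work; origin at its foot
- hammer: bystander: hammer, 260 mm long, lying on the table to the left of the bins
Not all that is in view belongs to the job. Leave any yellow look-alike of the part that bears notched_worn_mid alone.

How it is judged:
At the end, for the whole second after the job is handed in: The new heel matching the sample lies still on the seat: centre within 13 mm of the seat's, 15 to 25 mm above the sole, rubber up, level within 0.12 rad, length within 0.25 rad of the shoe's, front to the toe (rectangle either way); the other two new heels within 30 mm of their starts (((horizontal distance between round_worn_mid and ticket_mid below 0.06 m and horizontal distance between round_heel_mid and seat below 0.013 m and z of round_heel_mid in the frame of seat between 0.015 and 0.025 m and angle between round_heel_mid's own z axis and vertical below 0.12 rad and angle between the x axis of round_heel_mid and the x axis of seat, either way round below 0.25 rad and x of waist in the frame of round_heel_mid above 0 m and distance of each of square_heel_mid, notched_heel_mid from where it was at the start of the episode below 0.03 m and linear speed of round_heel below 0.02 m/s and angular speed of round_heel below 0.2 rad/s) or (horizontal distance between square_worn_mid and ticket_mid below 0.06 m and horizontal distance between square_heel_mid and seat below 0.013 m and z of square_heel_mid in the frame of seat between 0.015 and 0.025 m and angle between square_heel_mid's own z axis and vertical below 0.12 rad and angle between the x axis of square_heel_mid and the x axis of seat, either way round below 0.25 rad and distance of each of round_heel_mid, notched_heel_mid from where it was at the start of the episode below 0.03 m and linear speed of square_heel below 0.02 m/s and angular speed of square_heel below 0.2 rad/s) or (horizontal distance between notched_worn_mid and ticket_mid below 0.06 m and horizontal distance between notched_heel_mid and seat below 0.013 m and z of notched_heel_mid in the frame of seat between 0.015 and 0.025 m and angle between notched_heel_mid's own z axis and vertical below 0.12 rad and angle between the x axis of notched_heel_mid and the x axis of seat, either way round below 0.25 rad and x of waist in the frame of notched_heel_mid above 0 m and distance of each of round_heel_mid, square_heel_mid from where it was at the start of the episode below 0.03 m and linear speed of notched_heel below 0.02 m/s and angular speed of notched_heel below 0.2 rad/s))); the robot touches nothing.
It fails at once if A bystander (bottle, tin or hammer) is moved more than 30 mm or the bottle tipped over (distance of any of bottle, tin, hammer from where it was at the start of the episode above 0.03 m or angle between bottle's own z axis and vertical above 0.5 rad).
It fails at once if A worn heel is moved more than 20 mm (distance of any of round_worn_mid, square_worn_mid, notched_worn_mid from where it was at the start of the episode above 0.02 m).
It fails at once if A new heel is dropped or thrown (faster than 0.7 m/s while the fingers do not hold it: a fall of more than about 25 mm) ((contact force between the fingers and round_heel below 0.05 N and linear speed of round_heel above 0.7 m/s) or (contact force between the fingers and square_heel below 0.05 N and linear speed of square_heel above 0.7 m/s) or (contact force between the fingers and notched_heel below 0.05 N and linear speed of notched_heel above 0.7 m/s)).
It also fails if it takes over 38 s, if anything falls off the work surface, if the arm or the gripper's body presses on something with over 40 N, if the wrist force passes 120 N, or if a joint passes its speed limit or range.

## Robot

A 6-joint arm with a two-finger parallel gripper is mounted at the origin on the work surface. World frame = base frame: x ahead of the robot, y to its left, z up, the work surface at z = 0. Lengths are in m, angles in rad, forces in N, time in s.
With the tool pointing down it reaches from about 0.35 to 0.775 m from the base axis. Payload 7.3 kg.
Tool frame: the origin (TCP) lies between the finger pads; the fingertips stand 25 mm ahead of it and the grasp point (between the pads) lies 6 mm ahead of it; y points along the fingers, z is the direction in which the jaws open and shut, and the axes are right-handed (so a half turn about y gives the same grasp; the last joint's range is limited). The gripper opens to 92 mm and grips with 3 to 60 N. Pads are 19 mm wide; open, the fingers measure 130 mm over their backs; the gripper's body (75 mm by 190 mm) begins 47 mm behind the grasp point.
Start: joints at [-1.335, 0.342, 1.524, -0, 1.275, -0.146], TCP at [0.196, -0.487, 0.252] pointing down, gripper open.
Joint ranges: [-2.53, 2.53], [-0.77, 2.02], [0.04, 2.7], [-1, 4.14], [0.28, 2.66], [-3.11, 3.11]. Speed limits (rad/s): [2.57, 2.57, 3.14, 3.14, 3.14, 3.14].

## Interface

Orientations are given as [roll, pitch, yaw] about the fixed x, y, z axes, in that order (R = Rz(yaw) Ry(pitch) Rx(roll)).
In Python, from cell import sensors, read_camera, hand_in gives the robot as it stands. The module is installed in compiled form; this text tells all that it offers.
- The arm moves only by the tool send_rows, never from a script. Its argument "motion" is a list that holds one entry, the list of rows, each a list of 4 numbers: the shift along the tool's x, y, z in m, then the turn about the tool's y in degrees. In form: [[[tx, ty, tz, twist], ...]]. A call has 1 to 8 rows; each row is the pose to reach, as a shift and turn from the pose measured when the call began, along the tool's axes at that moment; what a row does not reach only later rows make up. A row lasts 1/10 s, in which the tool goes at most 50 mm and 8.59 degrees, less where a joint would pass 70% of its speed; a pose out of reach is approached as far as the arm can. A call with a gripper value outside its range is refused whole. "gripper" is the opening, from 0 (shut) to 1 (fully open), set as the call begins (left out, the last holds). The fingers move at their own pace and stop on an object; "grip_force" is the grip in N (left out, the last holds). Time passes only in rows, so rows that repeat a pose let the fingers close. It gives the time, the measured TCP pose, the force and the opening at its end, in the units of the state.
- sensors.observe(): the state, without advancing time (a new reading comes with each control period).
- read_camera(name): name is "scene" or "top"; returns a dict with "frame" (400x640x3 uint8, red, green, blue), "fx", "fy", "cx", "cy" (pixels), "extrinsics" (4x4, takes a point from world to camera coordinates). Camera axes: x right, y up, looking along -z (the intrinsics and any distortion apply to the point x, -y, -z); pixel columns grow to the right and rows downward; lengths in m; the calibration is good to about 2 mm. A picture is of the moment at which its call begins. There is no depth.
- hand_in(): hands the job in, once; it reports no verdict.
The state is a dict: "time": time; "qpos": joint angles; "qvel": joint speeds; "joint_efforts": joint torques, N m; "tool_pos": TCP position; "tool_rot": TCP orientation; "contact_force": force on the tool from outside, world axes, zero at the start; "torque": the same for the moment, N m; "opening": finger opening in m.
Only numpy, scipy, OpenCV 4.12 (cv2) and the standard library are available. Lean on these libraries where they do the work, as an engineer would, in place of code of your own. Each camera call takes 0.05 s, during which the arm holds its last target.

## Working session

There is one attempt and no reset: what is moved stays moved. The work goes in short steps, Python scripts to look and compute and a tool call to move; the robot and the scene stay as the last step left them, time stands still between calls to the robot, and variables do not carry over. Pictures are saved under pics/ and viewed, and the job is handed in when it is done.

Besides the shell and the picture viewer there is one more tool, called as a command line: name --argument value ..., lists and objects as JSON in quotes. send_rows: Moves the arm, as the interface text tells. Its arguments: {"type":"object","properties":{"motion":{"type":"array"},"gripper":{"type":"number"},"grip_force":{"type":"number"}},"required":["motion"]}

```bash
mkdir -p pics
python3 - <<'E'
from cell import sensors, read_camera
import cv2,numpy as np,pickle
s=sensors.observe()
for k in s: print(k,np.round(s[k],4).tolist())
for n in("scene","top"):
    d=read_camera(n); cv2.imwrite(f"pics/{n}0.png",d["frame"][:,:,::-1]); pickle.dump(d,open(f"{n}0.pkl","wb"))
    print(n,{k:d[k] for k in d if k not in("frame",)})
E
```

```text
time 0.0
qpos [-1.335, 0.3428, 1.525, -0.0, 1.2754, -0.146]
qvel [0.0011, 0.0005, 0.0014, -0.0005, 0.0007, -0.0002]
joint_efforts [0.0005, -43.1243, -24.4216, 0.0719, 0.056, -0.0001]
tool_pos [0.1955, -0.4869, 0.251]
tool_rot [-1.5723, 0.0002, -2.7598]
contact_force [0.0194, 0.4107, 0.366]
torque [-0.0388, 0.0056, 0.0588]
opening 0.0915
scene {'fx': 423.09909077855275, 'fy': 423.09909077855275, 'cx': 315.8567879290902, 'cy': 192.53340956905575, 'extrinsics': array([[ 0.39067598,  0.92051463,  0.00501075, -0.18756165],
       [-0.55061714,  0.22931852,  0.80264175,  0.2158785 ],
       [ 0.73769441, -0.31633185,  0.59644037, -1.82189161],
       [ 0.        ,  0.        ,  0.        ,  1.        ]])}
top {'fx': 379.6781676949359, 'fy': 379.6781676949359, 'cx': 313.01139401664466, 'cy': 197.60080226467278, 'extrinsics': array([[ 0.01039535, -0.99970793,  0.02181714, -0.03943559],
       [ 0.9850877 ,  0.0139857 ,  0.17148359, -0.4899395 ],
       [-0.17173864,  0.01970916,  0.98494537, -1.44170904],
       [ 0.        ,  0.        ,  0.        ,  1.        ]])}
```

View pics/scene0.png

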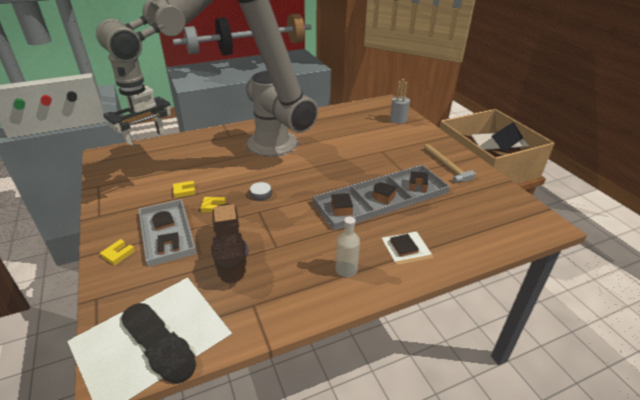

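View pics/top0.png

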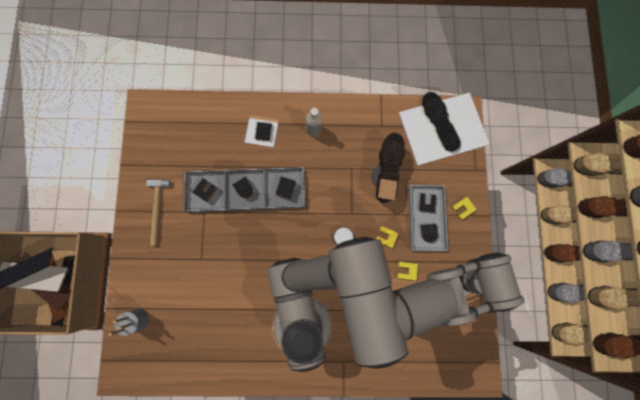

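Run:
```python
import cv2,numpy as np
t=cv2.imread("pics/top0.png"); s=cv2.imread("pics/scene0.png")
def c(i,x0,y0,x1,y1,n,f): cv2.imwrite(n,cv2.resize(i[y0:y1,x0:x1],None,fx=f,fy=f,interpolation=cv2.INTER_CUBIC))
c(t,180,110,310,215,"pics/c1.png",6)
c(t,360,120,460,260,"pics/c2.png",4)
c(s,310,160,460,265,"pics/c3.png",5)
```

```text
(no output)
```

View pics/c1.png

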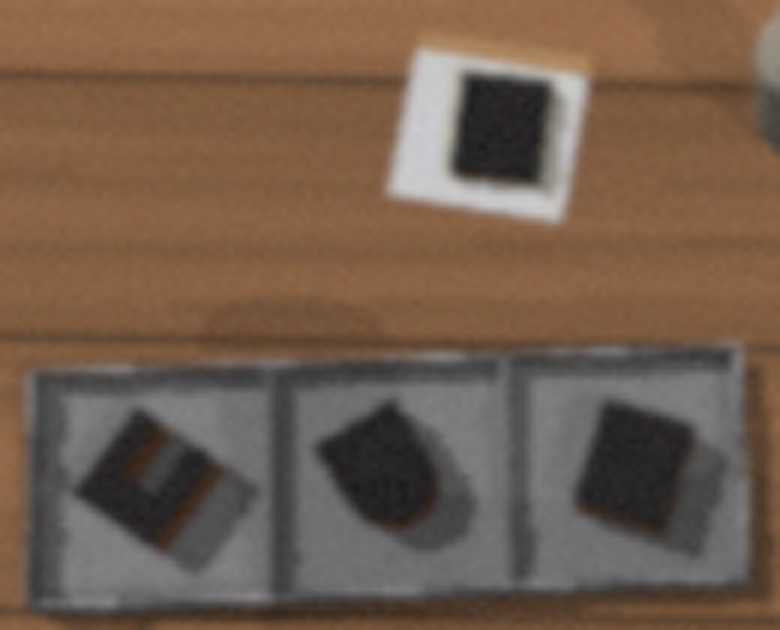

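View pics/c2.png

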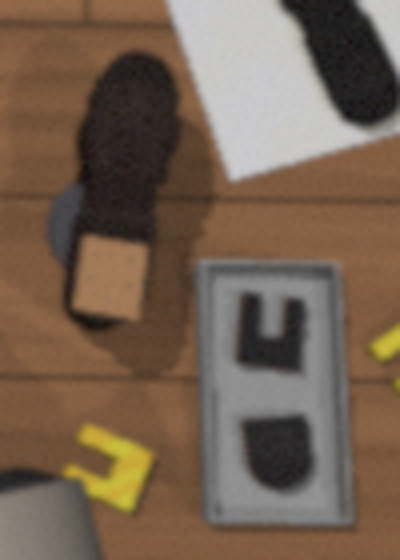

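View pics/c3.png

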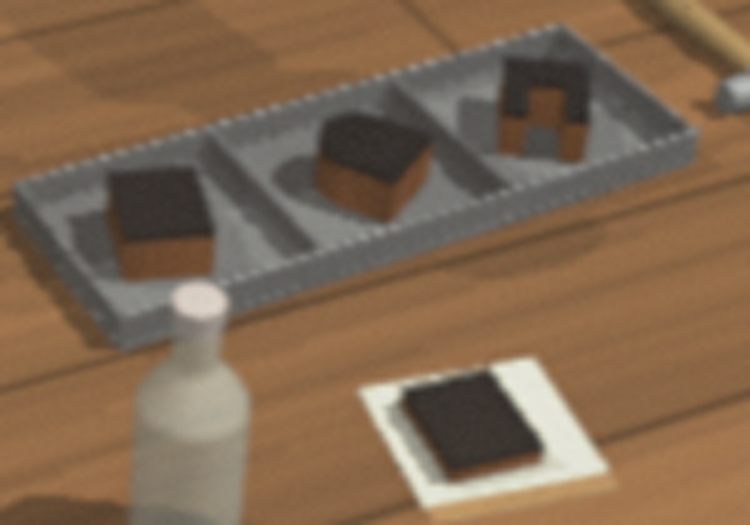

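```bash
cat > h.py <<'E'
import cv2,numpy as np,pickle
def ray(d,uv,z):
    E=np.array(d["extrinsics"]);R,t=E[:3,:3],E[:3,3]
    uv=np.atleast_2d(uv).astype(float)
    c=np.c_[(uv[:,0]-d["cx"])/d["fx"],-(uv[:,1]-d["cy"])/d["fy"],-np.ones(len(uv))]
    w=c@R; o=-R.T@t
    return (o+w*((z-o[2])/w[:,2])[:,None])
def proj(d,P):
    E=np.array(d["extrinsics"]);c=np.atleast_2d(P)@E[:3,:3].T+E[:3,3]
    return np.c_[d["cx"]+d["fx"]*c[:,0]/-c[:,2],d["cy"]-d["fy"]*c[:,1]/-c[:,2]]
def blob(d,box,fn,z):
    x0,y0,x1,y1=box; im=d["frame"][y0:y1,x0:x1].astype(int)
    k=8
    big=cv2.resize(d["frame"][y0:y1,x0:x1],None,fx=k,fy=k,interpolation=cv2.INTER_LINEAR).astype(int)
    m=fn(big).astype(np.uint8)
    cs,_=cv2.findContours(m,cv2.RETR_EXTERNAL,cv2.CHAIN_APPROX_NONE)
    c=max(cs,key=cv2.contourArea)[:,0,:].astype(float)
    uv=(c+.5)/k-.5+[x0,y0]
    w=ray(d,uv,z)[:,:2]
    (cx,cy),(a,b),an=cv2.minAreaRect((w*1000).astype(np.float32))
    M=cv2.moments((w*1e4).astype(np.float32)); cen=np.array([M['m10'],M['m01']])/M['m00']/1e4
    ang=an if a>b else an+90
    return cen,(cx/1000,cy/1000),(a,b),(ang+90)%180-90,uv
E
python3 - <<'E'
from h import *
dt=pickle.load(open("top0.pkl","rb"));ds=pickle.load(open("scene0.pkl","rb"))
blk=lambda th:(lambda b:b.sum(2)<th)
tan=lambda b:(b[...,0]>140)&(b[...,0]-b[...,2]>50)
brown=lambda b:(b[...,0]>115)
for th in(180,220,250):
  print("heel top",th,*[np.round(v,4) for v in blob(dt,(272,172,304,204),blk(th),.044)[:4]])
  print("heel scn",th,*[np.round(v,4) for v in blob(ds,(326,188,356,208),blk(th),.044)[:4]])
  print("sample top",*[np.round(v,4) for v in blob(dt,(250,120,275,142),blk(th+60),.018)[:4]])
for r in(110,125,140):
  f=lambda b:(b[...,0]>r)
  print("seat top",*[np.round(v,4) for v in blob(dt,(376,176,400,203),f,.100)[:4]])
  print("seat scn",*[np.round(v,4) for v in blob(ds,(212,203,240,221),f,.100)[:4]])
# printed corners by hand
c=np.array([(608,402),(693,432),(665,530),(580,508)])/6+[180,110]-.4
print(ray(dt,c,.044).round(4)); c=np.array([(82,232),(150,240),(140,322),(72,312)])/4+[360,120]-.4
w=ray(dt,c,.1);print(w.round(4),w.mean(0),np.linalg.norm(np.diff(w,axis=0),axis=1))
t=dt["frame"];s=ds["frame"]
cv2.imwrite("pics/d1.png",cv2.resize(s[185:225,200:250,::-1],None,fx=14,fy=14,interpolation=cv2.INTER_NEAREST))
cv2.imwrite("pics/d2.png",cv2.resize(s[180:225,320:365,::-1],None,fx=13,fy=13,interpolation=cv2.INTER_NEAREST))
E
```

```text
heel top 180 [0.5269 0.0743] [0.5269 0.0739] [64.7501 76.3952] -15.4498
heel scn 180 [0.5348 0.0683] [0.534  0.0669] [65.3539 76.1245] -16.8603
sample top [0.7675 0.1725] [0.7677 0.1726] [58.6219 71.9546] -5.9341
heel top 220 [0.5229 0.0689] [0.5238 0.0655] [87.539  80.0455] 73.4025
heel scn 220 [0.5335 0.0681] [0.5304 0.0682] [74.8396 79.989 ] -22.6377
sample top [0.7675 0.1724] [0.7675 0.1724] [61.2122 73.9994] -6.4163
heel top 250 [0.5223 0.0662] [0.5229 0.0645] [92.5191 83.6504] 73.401
heel scn 250 [0.5327 0.0654] [0.5267 0.0629] [89.2748 82.8783] 67.3623
sample top [0.7675 0.1722] [0.7674 0.1722] [62.9206 75.6869] -5.6412
seat top [ 0.5174 -0.3136] [ 0.5171 -0.3139] [64.9383 74.791 ] -9.469
seat scn [ 0.5088 -0.3124] [ 0.5108 -0.3132] [98.7614 85.9563] 67.3709
seat top [ 0.5175 -0.3134] [ 0.5175 -0.3137] [61.5356 71.8478] -9.4208
seat scn [ 0.5079 -0.3167] [ 0.5087 -0.3182] [87.9175 85.9319] 67.371
seat top [ 0.5176 -0.3134] [ 0.5178 -0.3134] [57.3963 68.4727] -9.2453
seat scn [ 0.5092 -0.3184] [ 0.5049 -0.3181] [68.8247 93.5319] -11.6447
[[0.5723 0.0938 0.044 ]
 [0.553  0.0377 0.044 ]
 [0.4876 0.0547 0.044 ]
 [0.5013 0.1102 0.044 ]]
[[ 0.5613 -0.2869  0.1   ]
 [ 0.5545 -0.3517  0.1   ]
 [ 0.4752 -0.34    0.1   ]
 [ 0.4839 -0.2759  0.1   ]] [ 0.51872285 -0.31362051  0.1       ] [0.06518132 0.08014934 0.0647487 ]
```

View pics/d1.png

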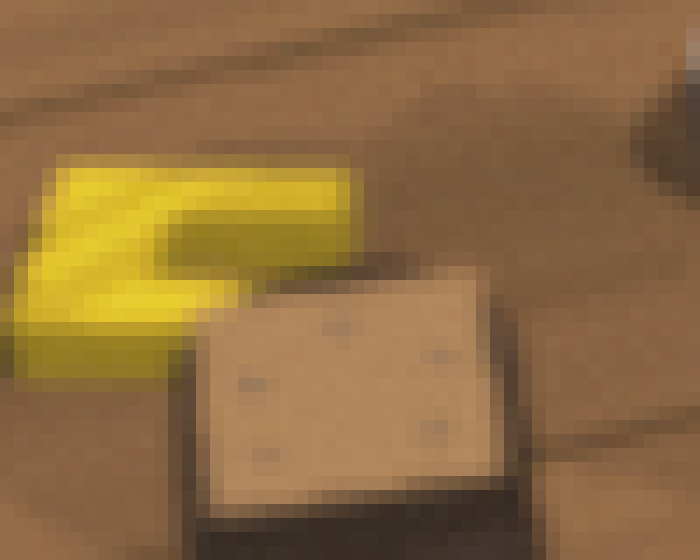

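View pics/d2.png

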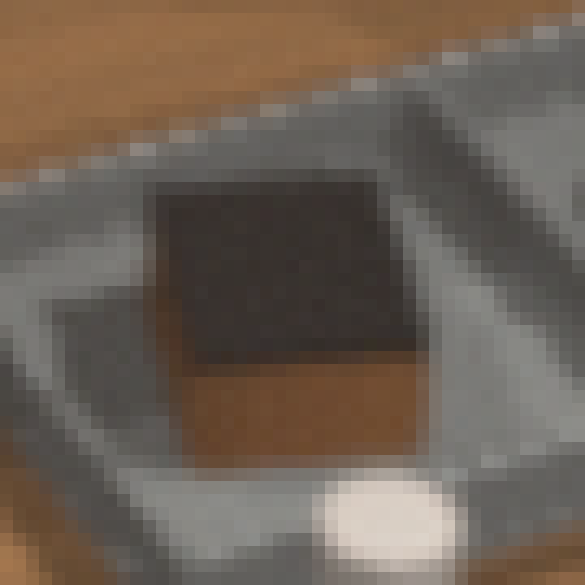

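Run:
```python
from h import *
dt=pickle.load(open("top0.pkl","rb"));ds=pickle.load(open("scene0.pkl","rb"))
for d in(dt,ds):
    E=d["extrinsics"];print("cam",(-E[:3,:3].T@E[:3,3]).round(3))
sh=np.array([(155,185),(380,178),(428,348),(195,365)])/13+[320,180]-.5
st=np.array([(200,322),(485,270),(503,475),(208,505)])/14+[200,185]-.5
for n,c,z in(("heel",sh,.044),("seat",st,.1)):
    w=ray(ds,c,z)[:,:2];print(n,w.round(4).tolist(),w.mean(0).round(4),np.linalg.norm(w-np.roll(w,-1,0),axis=1).round(4))
# tray corners
ct=np.array([(32,372),(742,348),(752,582),(32,608)])/6+[180,110]-.4
cs=np.array([(560,25),(695,135),(122,348),(15,188)])/5+[310,160]-.4
for d,c,z in((dt,ct,.03),(ds,cs,.03)):
    w=ray(d,c,z)[:,:2];print("tray",w.round(4).tolist(),w.mean(0).round(4),np.linalg.norm(w-np.roll(w,-1,0),axis=1).round(4))
s=dt["frame"]
cv2.imwrite("pics/d3.png",cv2.resize(s[165:212,262:312,::-1],None,fx=12,fy=12,interpolation=cv2.INTER_NEAREST))
cv2.imwrite("pics/d4.png",cv2.resize(s[165:212,365:415,::-1],None,fx=12,fy=12,interpolation=cv2.INTER_NEAREST))
```

```text
cam [ 0.235 -0.004  1.505]
cam [ 1.536 -0.453  0.914]
heel [[0.4866, 0.0551], [0.5067, 0.1114], [0.5763, 0.0903], [0.5598, 0.0326]] [0.5324 0.0724] [0.0598 0.0727 0.06   0.0765]
seat [[0.4793, -0.3411], [0.4853, -0.2789], [0.5559, -0.2928], [0.5415, -0.3527]] [ 0.5155 -0.3164] [0.0625 0.072  0.0616 0.0633]
tray [[0.59, 0.4749], [0.6138, 0.0065], [0.4563, -0.0023], [0.4329, 0.4642]] [0.5232 0.2358] [0.4689 0.1577 0.4671 0.1574]
tray [[0.4329, 0.4627], [0.5924, 0.4686], [0.6419, -0.007], [0.4629, -0.0051]] [0.5325 0.2298] [0.1596 0.4782 0.179  0.4687]
```

View pics/d3.png

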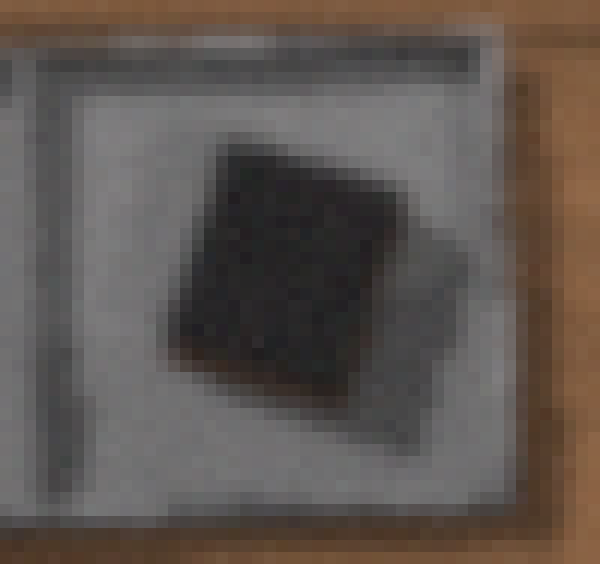

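View pics/d4.png

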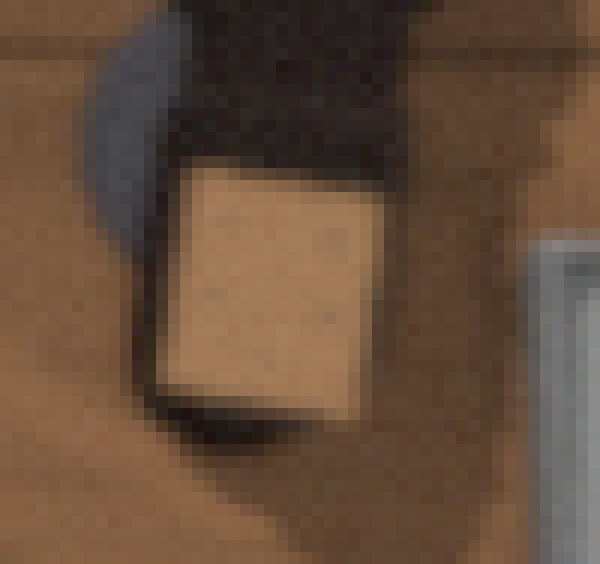

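Picture findings: the ticket at top (263,131) carries a plain rectangle, so the sample is square. Candidates for the part:
- Bins: notched (205,190), round (245,188) and **square (287,188)**, top pixels.
- Worn heels in the waste tray: notched (428,203), round (430,233).
- Yellow look-alikes: (387,237), (408,271), (465,208).

I choose the square at (287,188). The crop shows four right corners, and its top measures about 72×62 mm. The seat is the tan patch at (388,189), toe towards +x.

```bash
cat >> h.py <<'E'
def togo(p,yawdeg):
    from cell import sensors
    s=sensors.observe();y=s["tool_rot"][2];d=np.array(p)-np.array(s["tool_pos"])
    tw=-((yawdeg-np.degrees(y)+90)%180-90)
    print("t",round(float(s["time"]),2),"pos",np.round(s["tool_pos"],4),"rot",np.round(s["tool_rot"],3),"open",round(float(s["opening"]),4),"F",np.round(s["contact_force"],1))
    print("rows mm",np.round(1000*np.array([d[0]*np.cos(y)+d[1]*np.sin(y),-d[2],-d[0]*np.sin(y)+d[1]*np.cos(y)]),1),"twist",round(tw,1))
E
python3 - <<'E'
from h import *
dt=pickle.load(open("top0.pkl","rb"))
for c,z in((np.array([(222,142),(405,190),(350,392),(172,350)])/12+[262,165]-.5,.044),(np.array([(190,165),(385,185),(360,420),(155,395)])/12+[365,165]-.5,.1)):
    w=ray(dt,c,z)[:,:2];e=np.roll(w,-1,0)-w
    print(w.mean(0).round(4),np.linalg.norm(e,axis=1).round(4),np.degrees(np.arctan2(e[:,1],e[:,0])).round(1))
print(proj(dt,[[.531,.073,.044],[.517,-.3145,.1]]))
togo([.531,.073,.16],-16.5)
E
```

```text
[0.5314 0.0751] [0.0622 0.0695 0.0596 0.0711] [-104.1  166.2   77.3  -11.8]
[ 0.5185 -0.3131] [0.0622 0.0764 0.0649 0.0753] [-95.1 172.5  83.8  -9.6]
[[285.98345795 186.95941062]
 [387.5975608  189.12637831]]
t 0.1 pos [ 0.1956 -0.4869  0.2511] rot [-1.572  0.    -2.76 ] open 0.0919 F [ 0.4 -0.1 -0.4]
rows mm [-519.9   91.1 -394.6] twist 38.4
```

send_rows --motion '[[[-0.52,0,-0.395,37],[-0.52,0,-0.395,37],[-0.52,0,-0.395,37],[-0.52,0,-0.395,37],[-0.52,0,-0.395,37],[-0.52,0,-0.395,37],[-0.52,0,-0.395,37],[-0.52,0,-0.395,37]]]' --gripper 0.88

```text
time: 0.9
tool_pos: [0.3952, -0.1531, 0.2517]
tool_rot: [-1.572, -0.001, 2.877]
contact_force: [0.6, -0.1, -0.9]
opening: 0.0809
```

```bash
python3 -c "
from h import *
togo([.5315,.074,.15],-15)"
```

```text
t 0.9 pos [ 0.3952 -0.1531  0.2517] rot [-1.572e+00 -1.000e-03  2.877e+00] open 0.0809 F [ 0.6 -0.1 -0.9]
rows mm [ -72.2  101.7 -254.8] twist -0.1
```

send_rows --motion '[[[-0.072,0.1,-0.255,0],[-0.072,0.1,-0.255,0],[-0.072,0.1,-0.255,0],[-0.072,0.1,-0.255,0],[-0.072,0.1,-0.255,0],[-0.072,0.1,-0.255,0],[-0.072,0.1,-0.255,0],[-0.072,0.1,-0.255,0]]]'

```text
time: 1.7
tool_pos: [0.5308, 0.0748, 0.1512]
tool_rot: [-1.571, -0.003, 2.879]
contact_force: [-0.1, -0.2, 0.5]
opening: 0.081
```

Run:
```python
from h import *
from cell import read_camera
togo([.5315,.074,.036],-15)
d=read_camera("scene");cv2.imwrite("pics/s1.png",cv2.resize(d["frame"][100:240,280:460,::-1],None,fx=4,fy=4,interpolation=cv2.INTER_CUBIC))
print(proj(d,[[.5315,.074,.044]]))
```

```text
t 1.7 pos [0.5308 0.0748 0.1512] rot [-1.571 -0.003  2.879] open 0.081 F [-0.1 -0.2  0.5]
rows mm [ -0.9 115.2   0.6] twist -0.0
[[342.07378175 199.79434141]]
```

View pics/s1.png

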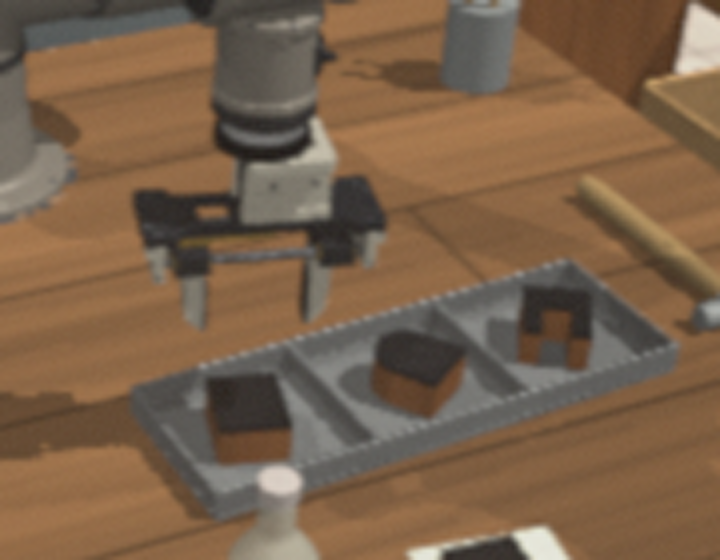

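The fingers stand above the square heel, at crop (250,415), with the jaws across its width. I lower them to just above it.

send_rows --motion '[[[-0.001,0.03,0,0],[-0.001,0.055,0,0],[-0.001,0.075,0,0],[-0.001,0.075,0,0]]]'

```text
time: 2.15
tool_pos: [0.5299, 0.0725, 0.0752]
tool_rot: [-1.57, -0.006, 2.876]
contact_force: [0.0, -0.4, 0.0]
opening: 0.0807
```

Run:
```python
from h import *
from cell import read_camera
togo([.5315,.074,.036],-15)
d=read_camera("scene");cv2.imwrite("pics/s2.png",cv2.resize(d["frame"][150:220,310:400,::-1],None,fx=8,fy=8,interpolation=cv2.INTER_CUBIC))
```

```text
t 2.15 pos [0.5299 0.0725 0.0752] rot [-1.57  -0.006  2.876] open 0.0807 F [ 0.  -0.4  0. ]
rows mm [-1.2 39.2 -1.9] twist -0.2
```

View pics/s2.png

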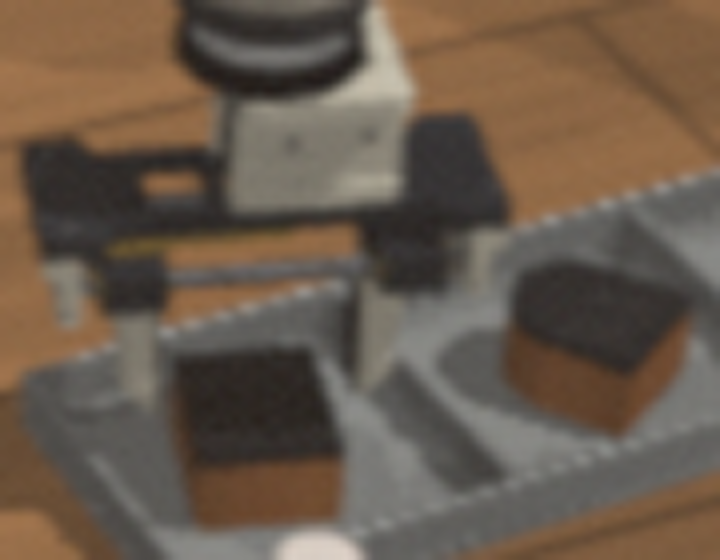

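The fingertips at crop (140,405) and (370,390) straddle the heel top, which is centred near (258,405). I descend and close.

send_rows --motion '[[[-0.001,0.02,-0.002,0],[-0.001,0.035,-0.002,0],[-0.001,0.039,-0.002,0],[-0.001,0.039,-0.002,0]]]'

```text
time: 2.6
tool_pos: [0.5327, 0.0739, 0.0386]
tool_rot: [-1.571, -0.002, 2.875]
contact_force: [0.5, -0.1, 0.3]
opening: 0.081
```

send_rows --motion '[[[0,0,0,0],[0,0,0,0],[0,0,0,0],[0,0,0,0],[0,0,0,0],[0,0,0,0]]]' --gripper 0.4 --grip_force 20

```text
time: 3.2
tool_pos: [0.5332, 0.0739, 0.0395]
tool_rot: [-1.571, -0.001, 2.875]
contact_force: [-2.0, -1.3, 6.5]
opening: 0.0619
```

send_rows --motion '[[[0,-0.02,0,0],[0,-0.05,0,0],[0,-0.09,0,0],[0,-0.13,0,0],[0,-0.15,0,0],[0,-0.15,0,0]]]' --grip_force 25

```text
time: 3.8
tool_pos: [0.5348, 0.0739, 0.1926]
tool_rot: [-1.573, 0.005, 2.875]
contact_force: [0.0, -0.5, -1.0]
opening: 0.0621
```

Run:
```python
from h import *
from cell import read_camera
togo([.5175,-.314,.19],-9)
d=read_camera("scene");cv2.imwrite("pics/s3.png",cv2.resize(d["frame"][80:240,280:460,::-1],None,fx=4,fy=4,interpolation=cv2.INTER_CUBIC))
```

```text
t 3.8 pos [0.5348 0.0739 0.1926] rot [-1.573  0.005  2.875] open 0.0621 F [ 0.  -0.5 -1. ]
rows mm [-85.3   2.6 378.8] twist -6.2
```

View pics/s3.png

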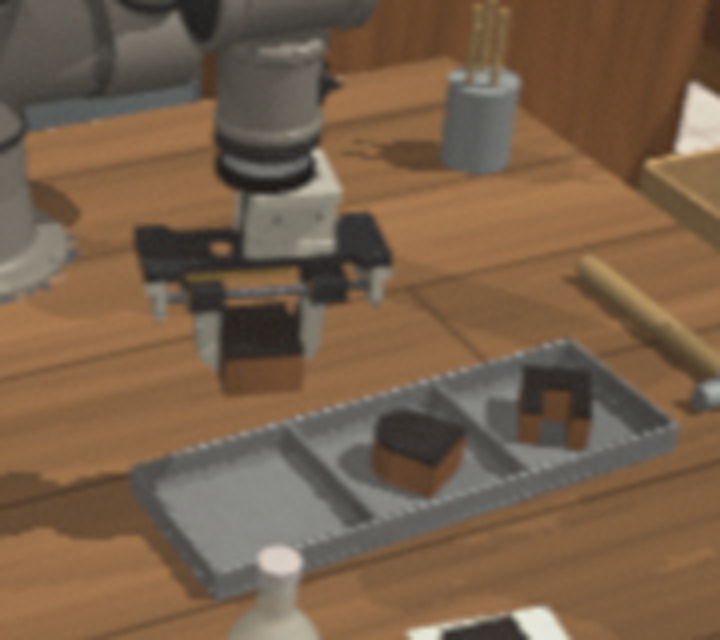

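The heel is held, in-crop near (262,350), and the other two are still in their bins. I carry it over the seat.

send_rows --motion '[[[-0.01,0,0.045,-6],[-0.02,0,0.09,-6],[-0.03,0,0.135,-6],[-0.04,0,0.18,-6],[-0.05,0,0.225,-6],[-0.06,0,0.27,-6],[-0.07,0,0.31,-6],[-0.077,0,0.34,-6]]]'

```text
time: 4.65
tool_pos: [0.5172, -0.2766, 0.1874]
tool_rot: [-1.573, -0.002, 2.978]
contact_force: [-0.1, 0.2, -0.5]
opening: 0.0617
```

Run:
```python
from h import *
togo([.5175,-.314,.19],-9)
```

```text
t 4.65 pos [ 0.5172 -0.2766  0.1874] rot [-1.573e+00 -2.000e-03  2.978e+00] open 0.0617 F [-0.1  0.2 -0.5]
rows mm [-6.3 -2.6 36.8] twist -0.3
```

send_rows --motion '[[[-0.003,0,0.02,0],[-0.006,0,0.037,0],[-0.006,0,0.037,0],[-0.006,0,0.037,0]]]'

```text
time: 5.05
tool_pos: [0.5169, -0.3133, 0.1861]
tool_rot: [-1.575, -0.004, 2.978]
contact_force: [0.3, 0.1, -0.4]
opening: 0.062
```

Run:
```python
from h import *
from cell import read_camera
togo([.5175,-.314,.136],-9)
for n,(x0,y0,x1,y1) in (("scene",(170,120,290,240)),("top",(330,120,450,240))):
    d=read_camera(n);pickle.dump(d,open(n+"4.pkl","wb"))
    cv2.imwrite(f"pics/{n}4.png",cv2.resize(d["frame"][y0:y1,x0:x1,::-1],None,fx=5,fy=5,interpolation=cv2.INTER_CUBIC))
```

```text
t 5.05 pos [ 0.5169 -0.3133  0.1861] rot [-1.575 -0.004  2.978] open 0.062 F [ 0.3  0.1 -0.4]
rows mm [-0.7 50.1  0.5] twist -0.3
```

View pics/scene4.png

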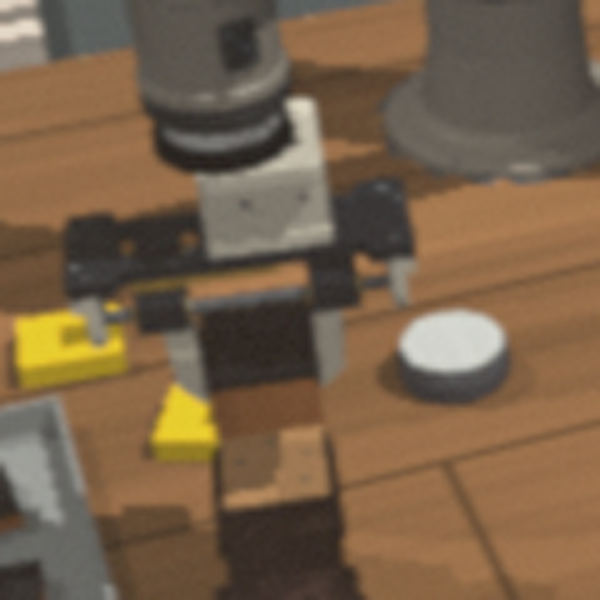

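View pics/top4.png

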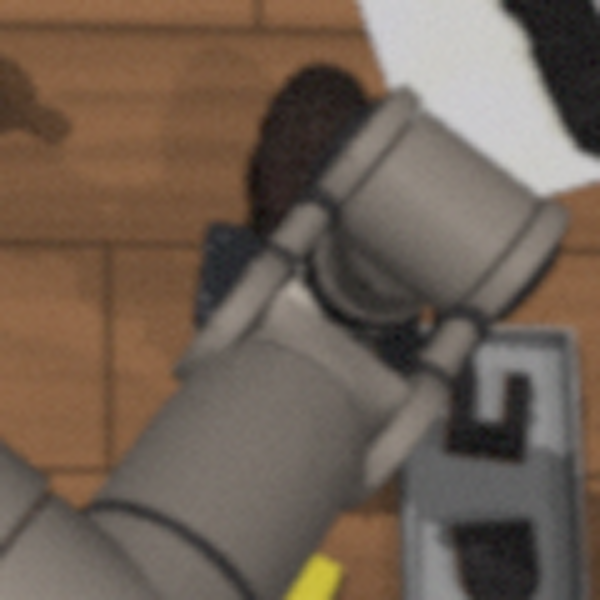

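```bash
python3 - <<'E'
from h import *
d=pickle.load(open("scene4.pkl","rb"))
cv2.imwrite("pics/e1.png",cv2.resize(d["frame"][172:227,205:245,::-1],None,fx=14,fy=14,interpolation=cv2.INTER_NEAREST)[:600*2][:770])
E
python3 - <<'E'
import cv2
i=cv2.imread("pics/e1.png");print(i.shape)
cv2.imwrite("pics/e2.png",cv2.resize(i,None,fx=10/14,fy=10/14,interpolation=cv2.INTER_NEAREST))
E
```

```text
(770, 560, 3)
```

View pics/e2.png

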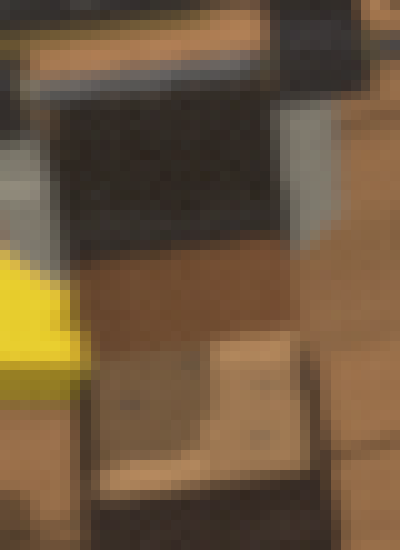

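Run:
```python
from h import *
d=pickle.load(open("scene4.pkl","rb"))
f=lambda c,z:ray(d,np.array(c)/10+[205,172]-.5,z)[:,:2]
for n,c,z in(("bot",[(82,358),(296,333)],.1505),("woodtop",[(73,262),(291,237)],.1845),("seat",[(95,502),(312,472)],.1)):
    w=f(c,z);e=w[1]-w[0];print(n,w.round(4).tolist(),w.mean(0).round(4),np.linalg.norm(e).round(4),np.degrees(np.arctan2(e[1],e[0])).round(1)-90)
```

```text
bot [[0.5428, -0.3508], [0.5551, -0.291]] [ 0.5489 -0.3209] 0.061 -11.599999999999994
woodtop [[0.5425, -0.3485], [0.5547, -0.2885]] [ 0.5486 -0.3185] 0.0612 -11.5
seat [[0.5462, -0.3548], [0.5574, -0.2924]] [ 0.5518 -0.3236] 0.0634 -10.200000000000003
```

The heel's and seat's front edges agree between two heights in the same camera. The heel sits about 3 mm back and 4 mm left of the seat, so I correct that while lowering.

send_rows --motion '[[[-0.003,0.01,0.003,0],[-0.003,0.025,0.003,0],[-0.003,0.038,0.003,0],[-0.003,0.042,0.003,0],[-0.003,0.042,0.003,0],[-0.003,0.042,0.003,0]]]'

```text
time: 5.75
tool_pos: [0.5199, -0.3161, 0.1452]
tool_rot: [-1.574, -0.002, 2.98]
contact_force: [0.1, -1.0, -0.8]
opening: 0.0614
```

Run:
```python
from h import *
from cell import read_camera
togo([.5194,-.317,.1355],-9)
d=read_camera("scene")
cv2.imwrite("pics/s5.png",cv2.resize(d["frame"][172:227,200:250,::-1],None,fx=10,fy=10,interpolation=cv2.INTER_NEAREST))
```

```text
t 5.75 pos [ 0.5199 -0.3161  0.1452] rot [-1.574e+00 -2.000e-03  2.980e+00] open 0.0614 F [ 0.1 -1.  -0.8]
rows mm [0.3 9.7 0.9] twist -0.3
```

View pics/s5.png

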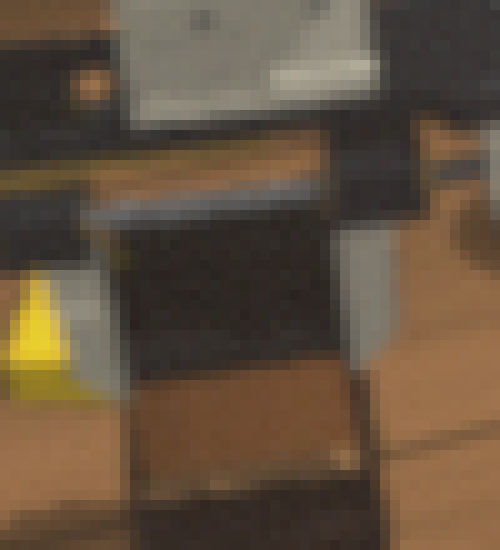

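send_rows --motion '[[[0,0.004,0.001,0],[0,0.006,0.001,0],[0,0.008,0.001,0],[0,0.008,0.001,0],[0,0.008,0.001,0]]]'

```text
time: 6.3
tool_pos: [0.5198, -0.3173, 0.1374]
tool_rot: [-1.573, -0.002, 2.98]
contact_force: [-0.4, 0.1, -0.4]
opening: 0.0616
```

Run:
```python
from h import *
from cell import read_camera
togo([.5194,-.317,.1355],-9)
d=read_camera("scene");pickle.dump(d,open("scene6.pkl","wb"))
cv2.imwrite("pics/s6.png",cv2.resize(d["frame"][172:227,200:250,::-1],None,fx=10,fy=10,interpolation=cv2.INTER_NEAREST))
```

```text
t 6.3 pos [ 0.5198 -0.3173  0.1374] rot [-1.573e+00 -2.000e-03  2.980e+00] open 0.0616 F [-0.4  0.1 -0.4]
rows mm [ 0.4  1.9 -0.2] twist -0.3
```

View pics/s6.png

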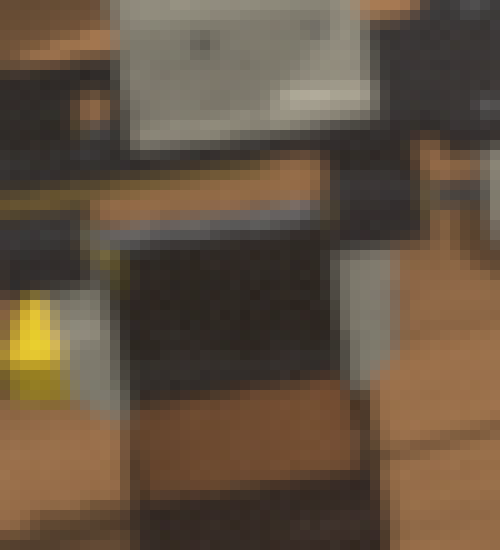

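The bottom front edge, at crop (138,503) to (360,472), coincides with the seat's front edge. I lower in small steps until contact.

send_rows --motion '[[[0,0.001,0,0],[0,0.002,0,0],[0,0.002,0,0],[0,0.002,0,0]]]'

```text
time: 6.75
tool_pos: [0.5198, -0.3173, 0.1355]
tool_rot: [-1.573, -0.002, 2.98]
contact_force: [0.7, 0.4, -0.4]
opening: 0.0618
```

send_rows --motion '[[[0,0.001,0,0],[0,0.0015,0,0],[0,0.0015,0,0],[0,0.0015,0,0]]]'

```text
time: 7.15
tool_pos: [0.5199, -0.3172, 0.1355]
tool_rot: [-1.573, -0.001, 2.98]
contact_force: [-3.1, 2.2, 8.3]
opening: 0.0617
```

Contact: 8 N up, with z stopped at 0.1355 as predicted. I release.

send_rows --motion '[[[0,0,0,0],[0,0,0,0],[0,0,0,0]]]' --grip_force 8

```text
time: 7.45
tool_pos: [0.5199, -0.3173, 0.1355]
tool_rot: [-1.573, -0.001, 2.98]
contact_force: [-0.9, 0.7, 1.2]
opening: 0.0618
```

send_rows --motion '[[[0,0,0,0],[0,0,0,0],[0,0,0,0],[0,0,0,0],[0,0,0,0]]]' --gripper 0.9

```text
time: 7.95
tool_pos: [0.5199, -0.3173, 0.1354]
tool_rot: [-1.573, -0.001, 2.98]
contact_force: [-0.1, 0.2, 0.4]
opening: 0.0827
```

send_rows --motion '[[[0,-0.01,0,0],[0,-0.03,0,0],[0,-0.06,0,0],[0,-0.1,0,0],[0,-0.12,0,0],[0,-0.12,0,0]]]'

```text
time: 8.55
tool_pos: [0.5212, -0.3184, 0.26]
tool_rot: [-1.569, 0.006, 2.98]
contact_force: [0.4, 0.5, -0.1]
opening: 0.0823
```

Run:
```python
from h import *
togo([.30,-.35,.27],-9)
```

```text
t 8.55 pos [ 0.5212 -0.3184  0.26  ] rot [-1.569  0.006  2.98 ] open 0.0823 F [ 0.4  0.5 -0.1]
rows mm [213.2 -10.   66.7] twist -0.3
```

send_rows --motion '[[[0.04,0,0.02,0],[0.08,0,0.04,0],[0.12,0,0.06,0],[0.16,0,0.09,0],[0.2,0,0.12,0],[0.22,0,0.15,0],[0.24,0,0.17,0],[0.24,0,0.17,0]]]'

```text
time: 9.35
tool_pos: [0.2542, -0.449, 0.258]
tool_rot: [-1.569, 0.005, 2.976]
contact_force: [0.1, -0.6, 0.2]
opening: 0.0825
```

Run:
```python
from h import *
from cell import read_camera
ims=[]
for n,(x0,y0,x1,y1) in (("scene",(190,150,260,230)),("top",(350,140,420,220))):
    d=read_camera(n);pickle.dump(d,open(n+"7.pkl","wb"))
    cv2.imwrite(f"pics/{n}7full.png",d["frame"][:,:,::-1])
    ims.append(cv2.resize(d["frame"][y0:y1,x0:x1,::-1],None,fx=5.6,fy=5.6,interpolation=cv2.INTER_CUBIC))
cv2.imwrite("pics/s7.png",np.hstack(ims))
dt=pickle.load(open("top7.pkl","rb"));togo([0,0,0],0)
```

```text
t 9.45 pos [ 0.2565 -0.4473  0.2582] rot [-1.57   0.006  2.978] open 0.0824 F [-0.  -0.7 -0.7]
rows mm [ 325.8  258.2 -399.7] twist -9.4
```

View pics/s7.png

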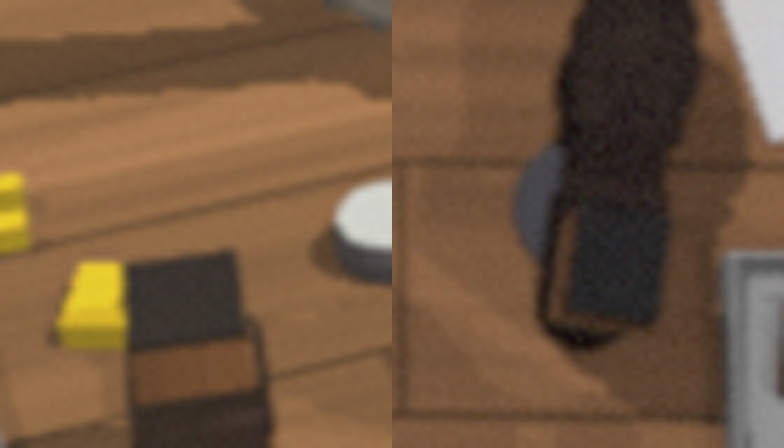

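View pics/top7full.png

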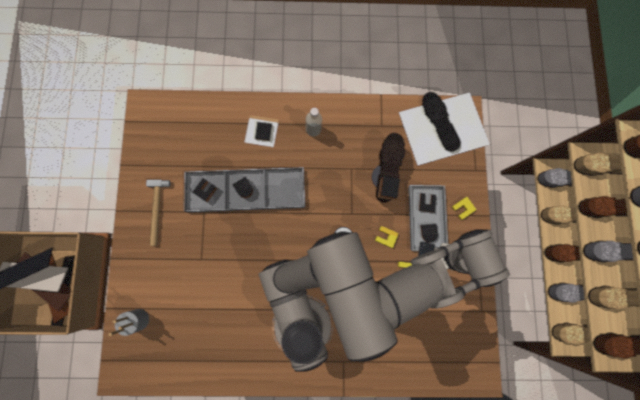

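Run:
```python
from h import *
dt=pickle.load(open("top7.pkl","rb"));ds=pickle.load(open("scene7.pkl","rb"))
i=dt["frame"][172:206,368:404,::-1];j=ds["frame"][190:230,208:242,::-1]
cv2.imwrite("pics/f1.png",cv2.resize(i,None,fx=16,fy=16,interpolation=cv2.INTER_NEAREST))
cv2.imwrite("pics/f2.png",cv2.resize(j,None,fx=14,fy=14,interpolation=cv2.INTER_NEAREST))
```

```text
(no output)
```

View pics/f1.png

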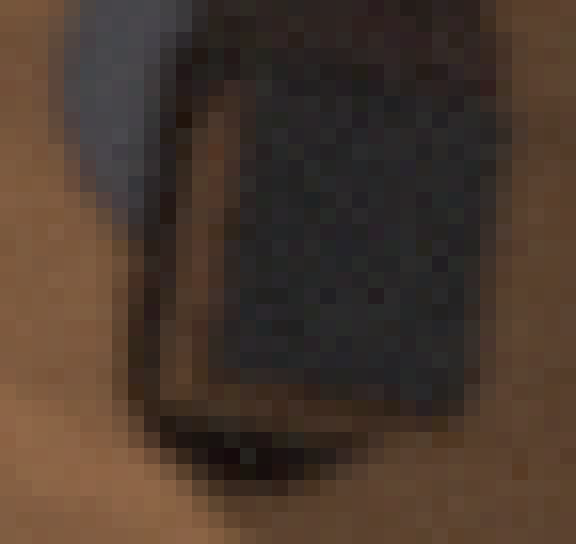

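View pics/f2.png

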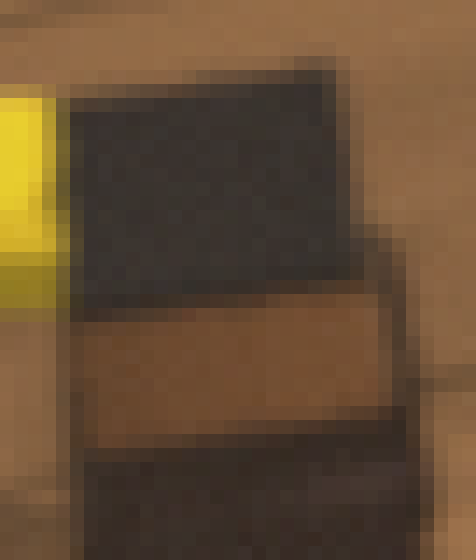

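Run:
```python
from h import *
dt=pickle.load(open("top7.pkl","rb"));ds=pickle.load(open("scene7.pkl","rb"))
def show(n,d,c,k,o,z):
    w=ray(d,np.array(c)/k+o-.5,z)[:,:2];e=np.roll(w,-1,0)-w
    print(n,w.round(4).tolist(),w.mean(0).round(4),np.linalg.norm(e,axis=1).round(4),np.degrees(np.arctan2(e[:,1],e[:,0])).round(1))
show("top",dt,[(250,70),(495,92),(467,412),(222,380)],16,np.array([368,172]),.14)
show("topface scene",ds,[(68,98),(340,68),(362,268),(78,308)],14,np.array([208,190]),.14)
show("scene bottom front",ds,[(88,447),(390,407)],14,np.array([208,190]),.10)
show("seat front0",ds,[(95,502),(312,472)],10,np.array([205,172]),.10)
show("seat0 top",dt,[(190,165),(385,185),(360,420),(155,395)],12,np.array([365,165]),.1)
show("seat0 scene",ds,[(200,322),(485,270),(503,475),(208,505)],14,np.array([200,185]),.1)
```

```text
top [[0.5587, -0.2902], [0.5544, -0.347], [0.4791, -0.3384], [0.4857, -0.2822]] [ 0.5195 -0.3145] [0.057  0.0758 0.0566 0.0734] [-94.4 173.5  83.3  -6.3]
topface scene [[0.4766, -0.3393], [0.4886, -0.2825], [0.5585, -0.2952], [0.5488, -0.3524]] [ 0.5181 -0.3174] [0.058  0.071  0.058  0.0734] [ 78.1 -10.3 -99.5 169.7]
scene bottom front [[0.5448, -0.3551], [0.5565, -0.2932]] [ 0.5506 -0.3241] [0.063 0.063] [  79.3 -100.7]
seat front0 [[0.5462, -0.3548], [0.5574, -0.2924]] [ 0.5518 -0.3236] [0.0634 0.0634] [  79.8 -100.2]
seat0 top [[0.5588, -0.2877], [0.5532, -0.3497], [0.4775, -0.3397], [0.4846, -0.2752]] [ 0.5185 -0.3131] [0.0622 0.0764 0.0649 0.0753] [-95.1 172.5  83.8  -9.6]
seat0 scene [[0.4793, -0.3411], [0.4853, -0.2789], [0.5559, -0.2928], [0.5415, -0.3527]] [ 0.5155 -0.3164] [0.0625 0.072  0.0616 0.0633] [  84.6  -11.2 -103.5  169.5]
```

Both cameras put the heel within 1–3 mm of the seat centre and square with it. The robot is clear and everything else looks unmoved, so I hand in.

Run:
```python
from h import *
a=pickle.load(open("top0.pkl","rb"))["frame"];b=pickle.load(open("top7.pkl","rb"))["frame"]
for n,(x0,y0,x1,y1) in dict(notch=(190,175,222,205),rnd=(230,172,264,204),sample=(246,116,280,146),hammer=(140,175,175,250),bottle=(300,105,325,140),waste=(412,188,445,222)).items():
    print(n,np.abs(a[y0:y1,x0:x1].astype(int)-b[y0:y1,x0:x1]).mean().round(2))
from cell import hand_in
print(hand_in())
```

```text
notch 4.11
rnd 3.11
sample 1.97
hammer 1.87
bottle 1.99
waste 1.94
the job is handed in; nothing more can be done
None
```

Run:
```python
from h import *
a=pickle.load(open("top0.pkl","rb"));b=pickle.load(open("top7.pkl","rb"))
for bx in((186,172,224,210),(228,172,266,206)):
    for d in(a,b): print(bx,blob(d,bx,lambda i:i.sum(2)<170,.044)[0].round(4))
cv2.imwrite("pics/g.png",cv2.resize(np.hstack([x["frame"][170:215,183:268,::-1] for x in(a,b)]),None,fx=4.5,fy=4.5))
```

```text
(186, 172, 224, 210) [0.5135 0.3902]
(186, 172, 224, 210) [0.5136 0.3891]
(228, 172, 266, 206) [0.5246 0.2381]
(228, 172, 266, 206) [0.5243 0.2377]
```

View pics/g.png

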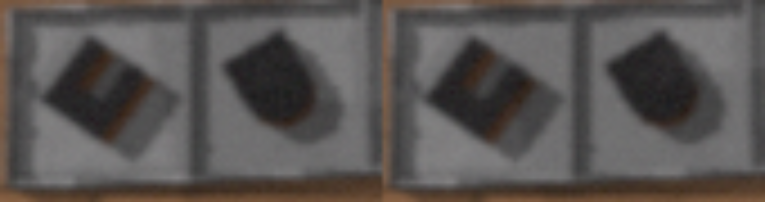

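The sample on the ticket is the plain rectangle. I gripped the new square heel across its width in the right-hand bin, carried it to the shoe, lowered it until it touched (about 8 N), released it and backed the arm off. I handed in at about 9.5 s; no verdict came back.

**Placement:** both cameras put the heel within about 1–3 mm of the seat's centre, square with the shoe to about 2° and rubber up. The gripper height at contact matched the heel resting flat on the sole.

**Other parts:** the notched and round new heels moved by no more than about 1 mm, which is measurement noise. The sample, hammer, bottle and the worn notched heel in the waste tray look unchanged. The tin and the worn round heel were partly hidden by the arm in the last top picture, so I did not compare them. Nothing came near them, and the force readings showed no collision.

**Disagreements:**
- The two cameras differ by about 3 mm on the seat's position. I relied on offsets measured within one camera.
- The image differences around the two remaining new heels were slightly higher than elsewhere. I checked those after hand-in and put them down to changed light, since the positions and crops matched.

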